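# Stow the topping tray behind the rail of the sprung counter stand

## Task

Put the empty white topping tray back on the slanted steel stand: over the front rail and down behind it, with the red sprung keeper bar at the back pressing it against the rail and the tray lying flat on the deck all round. The keeper has to be pushed back to make room, and there is no room for fingers between tray and rail. Do not let the tray fall from a height, do not shove the stand out of place, and leave the two shakers and the ramekin as they are.

Things in the scene. Friction and masses are not known exactly. Their poses are not given: they have to be found in the camera images.
- tray: Loose white plastic tray, open on top, empty, about 0.3 kg: 160 mm (its x) by 236 mm (its y) by 30 mm high outside, walls 8 mm thick, floor 4 mm thick. Origin: centre of the underside; z up. It starts flat on the counter, left or right of the centre line, its -x long wall towards the robot, turned by up to 0.4 rad. Same shape both ways round.
- tray_near_edge (a point): Middle of the bottom outer edge of the tray's -x long wall (tray frame: x -80 mm, y 0, z 0).
- stand: Free-standing steel tray stand, about 4 kg, on four rubber feet, across the centre line from the tray. Only its weight keeps it in place: a sideways push above about 17 N can shift it. Origin: on the counter under the deck's origin; x points away from the robot (turned by up to 0.2 rad), z up. It covers x -95 to +115 mm, y -127 to +127 mm.
- deck: The stand's deck, part of the stand, sloping down towards the robot by 0.14 rad. Origin: on its top face, 75 mm above the counter; x goes up the slope, z is square to the deck. The tray sits between the rail's inner face (x -84 mm) and the keeper, and between side flanges 22 mm high, inner faces at y -124 and +124 mm. A 22 mm upstand at x 110 mm closes the back. Stowed tray: centre at x -4 mm.
- rail (a point): Middle of the top of the front rail: a round bar 8 mm thick along the deck's y, its centre at x = -88 mm and its top 26 mm above the deck, almost as high as the tray (30 mm).
- keeper_face (a point): Middle of the front face of the keeper, a red bar 210 mm wide across the deck, 12 mm thick, its top 28 mm above the deck. At rest the face is at x +74 mm of the deck, 158 mm from the rail's inner face: 2 mm less than the tray. It slides back (deck +x) by up to 16 mm against springs: about 3 N to start, 7 N fully back; it returns by itself.
- keeper (a joint): How far the keeper is pushed back from rest, in m: 0 to 0.016. A stowed tray holds it at about 0.002.
- herb_shaker: Green glass shaker with a steel top, 58 mm across, 95 mm high, standing loose near the robot on the centre line. Origin: centre of its foot. Leave it alone.
- cheese_shaker: Cream-coloured shaker with a steel top, 68 mm across, 135 mm high, standing loose behind the stand. Origin: centre of its foot. Leave it alone.
- ramekin: Small empty blue ceramic ramekin, 76 mm across, 42 mm high, standing loose behind the tray. Origin: centre of its foot. Leave it alone.

How it is judged:
By the outcome, as a careful person would: the job done as asked, in the order asked, and still so for the second after the job is handed in, with the robot touching nothing.
It also fails if it takes over 54 s, if anything falls off the work surface, if the arm or the gripper's body presses on something with over 40 N, if the wrist force passes 120 N, or if a joint passes its speed limit or range.

## Robot

A 6-joint arm with a two-finger parallel gripper is mounted at the origin on the work surface. World frame = base frame: x ahead of the robot, y to its left, z up, the work surface at z = 0. Lengths are in mm, angles in rad, forces in N, time in s.
With the tool pointing down it reaches from about 350 to 775 mm from the base axis. Payload 7.3 kg.
Tool frame: the origin (TCP) lies on the front face of the gripper's body, between the roots of the fingers; the fingertips stand 66 mm ahead of it and the grasp point (between the pads) lies 47 mm ahead of it (bot.tcp_to_grasp is the z of the grasp point in the tool frame, in mm); z points along the fingers, y is the direction in which the jaws open and shut (so a half turn about z gives the same grasp; the last joint's range is limited). The gripper opens to 92 mm and grips with 3 to 60 N. Pads are 19 mm wide; open, the fingers measure 130 mm over their backs; the gripper's body (75 mm by 190 mm) begins 47 mm behind the grasp point.
Start: joints at [1.193, 0.342, 1.524, -0, 1.275, -0.146], TCP at [120.589, 510.976, 292.241] pointing down, gripper open.
Joint ranges: [-2.53, 2.53], [-0.77, 2.02], [0.04, 2.7], [-1, 4.14], [0.28, 2.66], [-3.11, 3.11]. Speed limits (rad/s): [2.57, 2.57, 3.14, 3.14, 3.14, 3.14].

## Interface

Orientations are given as [roll, pitch, yaw] about the fixed x, y, z axes, in that order (R = Rz(yaw) Ry(pitch) Rx(roll)).
In Python, from plant import bot gives the robot as it stands.
- The arm moves only by the tool carry_out, never from a script. Its argument "deltas" is a list that holds one entry, the list of rows, each a list of 4 numbers: the shift along the tool's x, y, z in mm, then the turn about the tool's z in units of 5 degrees (1.0 is 5 degrees). A call has 1 to 20 rows; each row is the pose to reach, as a shift and turn from the pose commanded when the call began, along the tool's axes at that moment; what a row does not reach only later rows make up. A row lasts 1/10 s, in which the tool goes at most 50 mm and 8.59 degrees, less where a joint would pass 70% of its speed; a pose out of reach is approached as far as the arm can. A call with a gripper value outside its range is refused whole. "fingers" is the finger opening in mm, from 0 to 91.8, set as the call begins (left out, the last holds). The fingers move at their own pace and stop on an object; the grip force is fixed at half the most. Time passes only in rows, so rows that repeat a pose let the fingers close. It gives the time, the measured TCP pose, the force and the opening at its end, in the units of the state.
- bot.get_obs(): the state, without advancing time (a new reading comes with each control period).
- bot.capture(name): name is "scene" or "top" or "wrist"; returns (picture, depth): 480x640x3 uint8, blue, green, red; 480x640 float32, mm along the optical axis (not along the pixel's ray), 0 where there is no reading.
- bot.camera_model(name): a dict with "K" (3x3 intrinsics, pixels), "camera_from_world" (4x4, takes a point from world to camera coordinates). Camera axes: x right, y down, z forward; pixel columns grow to the right and rows downward; lengths in mm; the calibration is good to about 2 mm. A picture is of the moment at which its call begins: read the wrist's pose just before it. camera_model takes no time and is no camera call; for the wrist camera it gives the pose at the moment of the call.
- bot.close_job(): hands the job in, once; it reports no verdict.
The state is a dict: "time": time; "joint_positions": joint angles; "dq": joint speeds; "tau": joint torques, N m; "tool_pos": TCP position; "tcp_rot": TCP orientation; "contact_force": force on the tool from outside, world axes, zero at the start; "moment": the same for the moment, N m; "grip_width": finger opening in mm.
Only numpy, scipy, OpenCV 4.12 (cv2) and the standard library are available. Lean on these libraries where they do the work, as an engineer would, in place of code of your own. Each camera call takes 0.05 s, during which the arm holds its last target. There are 200 camera calls.

## Working session

There is one attempt and no reset: what is moved stays moved. The work goes in short steps, Python scripts to look and compute and a tool call to move; the robot and the scene stay as the last step left them, time stands still between calls to the robot, and variables do not carry over. Pictures are saved under pics/ and viewed, about 8 in all and at most 12, crops included, and the job is handed in when it is done.

Besides the shell and the picture viewer there is one more tool, called as name(argument=value, ...) on one line, values as JSON. carry_out: Moves the arm, as the interface text tells. Its arguments: {"type":"object","properties":{"deltas":{"type":"array","items":{"type":"array","items":{"type":"array","items":{"type":"number"}}}},"fingers":{"type":"number"}},"required":["deltas"]}

```bash
mkdir -p pics; ls
python3 - <<'E'
from plant import bot
import cv2,numpy as np
print(bot.get_obs())
ims=[]
for n in("scene","top"):
    im,d=bot.capture(n); cv2.imwrite(f"pics/{n}0.png",im); np.save(f"pics/{n}0.npy",d)
    m=bot.camera_model(n); print(n,m["K"],np.round(m["camera_from_world"],3));
E
```

```text
pics
{'time': 0.0, 'joint_positions': array([ 1.19299764e+00,  3.42713827e-01,  1.52503975e+00, -6.28734263e-05,
        1.27539307e+00, -1.46019296e-01]), 'dq': array([-0.00187963,  0.0019178 , -0.00105111,  0.00099678, -0.00067939,
        0.00046315]), 'tau': array([-2.93070188e-04, -4.31248283e+01, -2.44217795e+01,  7.16986391e-02,
        5.60808205e-02, -1.54386389e-04]), 'tool_pos': array([120.48216827, 510.66158439, 291.54156995]), 'tcp_rot': array([-3.14004645e+00, -1.66625986e-04,  2.90983149e+00]), 'contact_force': array([ 0.26102378,  0.09585428, -0.01816366]), 'moment': array([ 0.00163999, -0.01101865,  0.0336459 ]), 'grip_width': 91.97607030616292}
scene [[570.12420303   0.         327.56806239]
 [  0.         570.12420303 237.66298983]
 [  0.           0.           1.        ]] [[ 7.790000e-01  6.270000e-01 -1.700000e-02 -4.194690e+02]
 [ 4.210000e-01 -5.430000e-01 -7.260000e-01 -2.029940e+02]
 [-4.640000e-01  5.590000e-01 -6.870000e-01  1.322799e+03]
 [ 0.000000e+00  0.000000e+00  0.000000e+00  1.000000e+00]]
top [[483.60123562   0.         318.81302542]
 [  0.         483.60123562 239.68167589]
 [  0.           0.           1.        ]] [[-1.40000e-02 -1.00000e+00 -5.00000e-03 -2.47570e+01]
 [-9.90000e-01  1.50000e-02 -1.41000e-01  5.58705e+02]
 [ 1.41000e-01  3.00000e-03 -9.90000e-01  8.11677e+02]
 [ 0.00000e+00  0.00000e+00  0.00000e+00  1.00000e+00]]
```

View pics/top0.png

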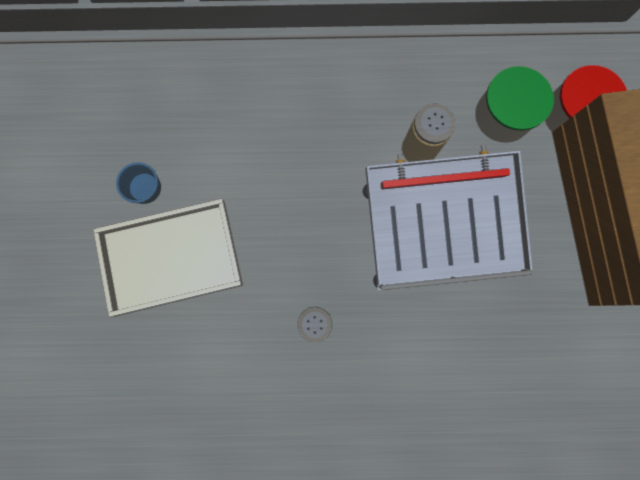

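View pics/scene0.png

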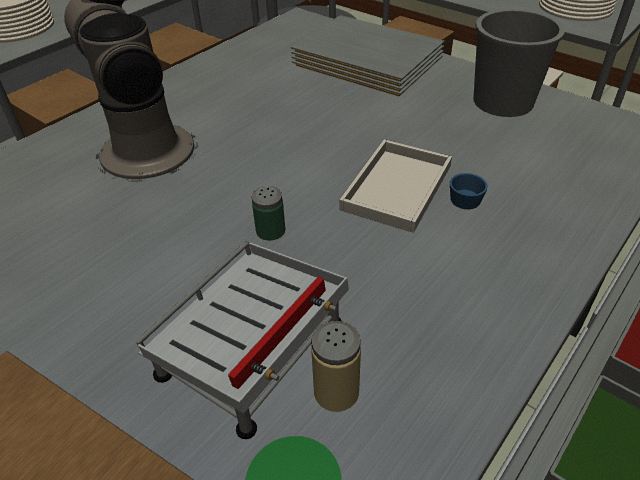

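Top view: the tray is at left (corners ≈(95,231), (222,202), (240,285), (110,314)). The stand is at right (corners ≈(368,167), (520,153), (530,270), (380,288)) with the red keeper along (384,184)–(508,172). The scene view agrees. The cheese shaker is behind the stand, and the herb shaker is at about (315,325).

```bash
cat > h.py <<'E'
import cv2,numpy as np
from plant import bot
def cloud(d,m):
    K=m["K"];T=np.linalg.inv(m["camera_from_world"])
    v,u=np.mgrid[:480,:640]
    P=np.stack([(u-K[0,2])/K[0,0]*d,(v-K[1,2])/K[1,1]*d,d],-1)
    return P@T[:3,:3].T+T[:3,3]
def ray(uv,m,z):
    K=m["K"];T=np.linalg.inv(m["camera_from_world"])
    uv=np.atleast_2d(np.array(uv,float))
    r=np.c_[(uv[:,0]-K[0,2])/K[0,0],(uv[:,1]-K[1,2])/K[1,1],np.ones(len(uv))]@T[:3,:3].T
    c=T[:3,3]; return c+r*((np.broadcast_to(z,len(uv))-c[2])/r[:,2])[:,None]
E
python3 - <<'E'
from h import *
np.set_printoptions(precision=1,suppress=True)
m=bot.camera_model("top"); im=cv2.imread("pics/top0.png").astype(int); d=np.load("pics/top0.npy"); W=cloud(d,m)
print("cam",np.linalg.inv(m["camera_from_world"])[:3,3],"counter z",np.median(W[380:460,100:500,2]),W[380:460,100:500,2].std())
b,g,r=im[...,0],im[...,1],im[...,2]
# tray: raised & warm white
tm=((r>b+3)&(r>140)|(W[...,2]>12))&(d>0); tm[:, 260:]=0; tm[:195]=0; tm=tm.astype(np.uint8)
tm=cv2.morphologyEx(tm,cv2.MORPH_OPEN,np.ones((3,3)))
c=max(cv2.findContours(tm,0,1)[0],key=cv2.contourArea)
q=ray(c[:,0,:],m,30.)[:,:2]
R=cv2.minAreaRect(q.astype(np.float32)); print("tray top rect",R, cv2.boxPoints(R), "px",cv2.boxPoints(cv2.minAreaRect(c)))
# rim height
print("rim z pct",np.percentile(W[...,2][tm>0],[1,50,90,99]))
# keeper
rm=((r>120)&(g<60)&(b<60)); rm[:,:360]=0; rm[:,530:]=0; rm[:140]=0
z=W[...,2][rm];print("red z",np.percentile(z,[2,10,50,90,98]),rm.sum())
P=W[rm];P=P[P[:,2]>109]
R=cv2.minAreaRect(P[:,:2].astype(np.float32));print("keeper depth rect",R)
c=max(cv2.findContours(rm.astype(np.uint8),0,1)[0],key=cv2.contourArea)
R=cv2.minAreaRect(ray(c[:,0,:],m,113.9)[:,:2].astype(np.float32));print("keeper ray rect",R)
# stand
sm=(W[...,2]>45)&(d>0); sm[:,:340]=0;sm[:,545:]=0;sm[:148]=0
n,l,s,ce=cv2.connectedComponentsWithStats(sm.astype(np.uint8)); k=1+s[1:,4].argmax(); sm=l==k
P=W[sm];R=cv2.minAreaRect(P[:,:2].astype(np.float32));print("stand rect",R,cv2.boxPoints(R),s[k])
# fit deck plane
A=P[(P[:,2]>60)]
dk=sm.copy();dk=cv2.erode(dk.astype(np.uint8),np.ones((25,25)))>0; A=W[dk&~cv2.dilate(rm.astype(np.uint8),np.ones((9,9))).astype(bool)];A=A[A[:,2]>55]
co=np.linalg.lstsq(np.c_[A[:,:2],np.ones(len(A))],A[:,2],rcond=None)[0];print("plane slope",np.hypot(*co[:2]),"dir",np.arctan2(co[1],co[0]),"locus",co*1000)
E
```

```text
cam [437.9 -35.7 882.4] counter z 0.561405333903906 51.16515177383101
tray top rect ((533.7324829101562, 237.4157257080078), (161.40127563476562, 238.85626220703125), 12.819746971130371) [[428.5 336. ]
 [481.5 103.1]
 [638.9 138.9]
 [585.9 371.8]] px [[ 88.  229.6]
 [222.7 197.7]
 [243.4 285. ]
 [108.7 317. ]]
rim z pct [ 1.2  5.4 30.6 36.9]
red z [110.2 111.6 113.4 115.5 116.4] 362
keeper depth rect ((587.7972412109375, -161.91293334960938), (102.67621612548828, 378.1940612792969), 34.72456359863281)
keeper ray rect ((649.7284545898438, -278.37652587890625), (10.559470176696777, 132.6693572998047), 5.050944805145264)
stand rect ((588.0365600585938, -247.53062438964844), (220.0198516845703, 255.25283813476562), 5.035924911499023) [[ 467.2 -130.1]
 [ 489.7 -384.3]
 [ 708.8 -365. ]
 [ 686.4 -110.7]] [  365   148   167   142 19426]
plane slope 0.20038853356217112 dir 0.26079971922164563 locus [   193.6     51.7 -23133.4]
```

Run:
```python
from h import *
np.set_printoptions(precision=1,suppress=True)
m=bot.camera_model("top"); im=cv2.imread("pics/top0.png"); d=np.load("pics/top0.npy"); W=cloud(d,m)
h=cv2.cvtColor(im,cv2.COLOR_BGR2HSV).astype(int)
rm=((h[...,0]<10)|(h[...,0]>170))&(h[...,1]>150)&(h[...,2]>70); rm[:,:360]=0; rm[:,525:]=0; rm[:150]=0; rm[200:]=0
c=max(cv2.findContours(rm.astype(np.uint8),0,1)[0],key=cv2.contourArea)
print(rm.sum(),cv2.contourArea(c),cv2.boundingRect(c))
R=cv2.minAreaRect(ray(c[:,0,:],m,113.9)[:,:2].astype(np.float32));print("keeper ray rect",R)
v,u=np.nonzero(rm); pts=ray(np.c_[u,v],m,113.9)[:,:2]
vx=cv2.fitLine(pts.astype(np.float32),2,0,.01,.01).ravel();print("line yaw",np.arctan2(-vx[0],vx[1]) if vx[1]>0 else np.arctan2(vx[0],-vx[1]),vx)
crop=cv2.resize(im[140:300,350:550],None,fx=4,fy=4,interpolation=cv2.INTER_CUBIC)[:600,:800]
cv2.imwrite("pics/crop1.png",crop)
```

```text
789 658.5 (383, 169, 126, 19)
keeper ray rect ((646.3029174804688, -241.787353515625), (11.50575065612793, 206.66427612304688), 4.845998764038086)
line yaw 0.08828695 [   0.1   -1.   646.4 -244.8]
```

View pics/crop1.png

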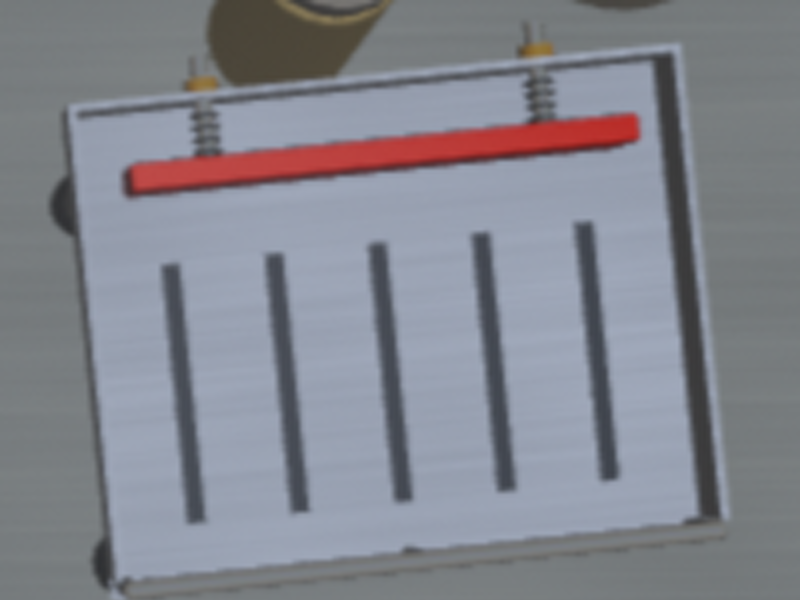

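carry_out(deltas=[[[-40, -20, 9, 1.5], [-80, -41, 18, 3], [-120, -62, 27, 4.5], [-160, -83, 36, 6], [-200, -103, 45, 7.3], [-240, -124, 54, 8.6], [-280, -145, 63, 9.9], [-320, -165, 72, 11], [-355, -184, 80, 12], [-380, -196, 87, 12.5], [-392, -202, 91, 12.78], [-396.7, -204.6, 91.5, 12.78], [-396.7, -204.6, 91.5, 12.78]]])

```text
time: 1.4
tool_pos: [459.4, 220.9, 200.6]
tcp_rot: [-3.141, -0.0, 1.795]
contact_force: [-0.7, -0.0, -0.6]
grip_width: 91.7
```

Run:
```python
from h import *
np.set_printoptions(precision=2,suppress=True)
m=bot.camera_model("top")
o=np.array([571.3,-248.2]);yw=.085;R=np.array([[np.cos(yw),-np.sin(yw)],[np.sin(yw),np.cos(yw)]])
def dl(px,z): return (ray(px,m,z)[:,:2]-o)@R
print("rail ends (exp -90.8,+-127)",dl([[381.5,286.5],[531,272]],88.5))
print("back corners (exp ~106,+-127)",dl([[367.2,166.7],[520,151.5]],112.))
o2=bot.get_obs();print(o2["time"],o2["tool_pos"],o2["tcp_rot"],o2["joint_positions"])
mw=bot.camera_model("wrist");im,d=bot.capture("wrist");cv2.imwrite("pics/w1.png",im);np.save("pics/w1.npy",d)
print(np.linalg.inv(mw["camera_from_world"]))
```

```text
rail ends (exp -90.8,+-127) [[ -88.83  121.7 ]
 [ -89.65 -124.69]]
back corners (exp ~106,+-127) [[ 107.61  125.04]
 [ 107.95 -128.34]]
1.4 [459.36 220.92 200.62] [-3.14 -0.    1.8 ] [0.3  0.41 1.7  0.   1.03 0.07]
[[  0.98   0.21   0.07 441.5 ]
 [  0.22  -0.93  -0.29 299.96]
 [ -0.     0.3   -0.96 293.63]
 [  0.     0.     0.     1.  ]]
```

View pics/w1.png

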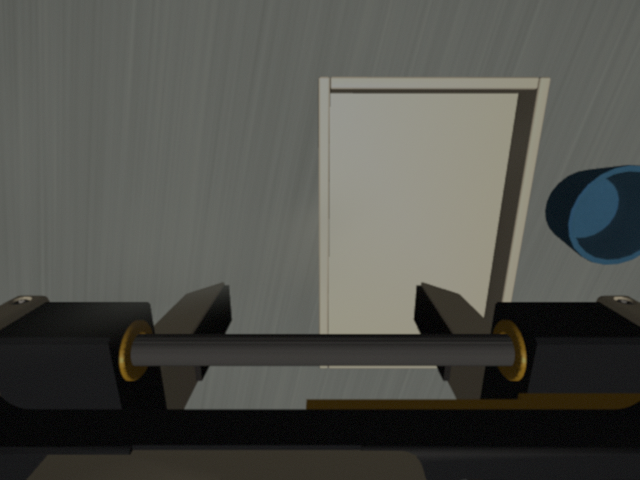

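The wrist view shows the tray's near wall running vertically at u≈320–330 between the open fingers, its far (+y) end at v≈78 and its other end at v≈367. The ramekin is clear at right.

Run:
```python
from h import *
np.set_printoptions(precision=2,suppress=True)
m=bot.camera_model("wrist")
p=ray([[319,78],[549,78],[320,367]],m,30.)[:,:2];print(p)
print(np.linalg.norm(p[1]-p[0]),np.linalg.norm(p[2]-p[0]),np.arctan2(*(p[1]-p[0])[::-1]))
e=(p[0]-p[2])/np.linalg.norm(p[0]-p[2]);n=np.array([e[1],-e[0]])
mid=(p[0]+p[2])/2;w=mid+4*n;o=bot.get_obs();t=o["tool_pos"][:2];y=o["tcp_rot"][2]
dd=w-t;print("wall centre",w,"yaw",np.arctan2(n[1],n[0]),"tool dx,dy",dd@[np.cos(y),np.sin(y)],dd@[np.sin(y),-np.cos(y)],"tool yaw-pi/2",y-np.pi/2)
```

```text
[[430.64 335.59]
 [584.94 370.79]
 [482.94 107.5 ]]
158.2641947500871 234.01062843159298 0.22429805608958772
wall centre [460.69 222.44] yaw 0.22537780923964756 tool dx,dy 0.6813688935726645 1.8773615539536523 tool yaw-pi/2 0.22503744974826212
```

carry_out(deltas=[[[0.7, 1.5, 25, 0], [0.7, 1.5, 55, 0], [0.7, 1.5, 85, 0], [0.7, 1.5, 105, 0], [0.7, 1.5, 116, 0], [0.7, 1.5, 121, 0], [0.7, 1.5, 122.5, 0], [0.7, 1.5, 122.5, 0]]])

```text
time: 2.25
tool_pos: [461.3, 222.1, 79.0]
tcp_rot: [3.14, -0.0, 1.795]
contact_force: [0.4, -0.5, -0.2]
grip_width: 91.9
```

carry_out(deltas=[[[0, 0, 0, 0], [0, 0, 0, 0], [0, 0, 0, 0], [0, 0, 0, 0], [0, 0, 0, 0], [0, 0, 0, 0], [0, 0, 0, 0], [0, 0, 0, 0], [0, 0, 0, 0], [0, 0, 0, 0]]], fingers=0)

```text
time: 3.25
tool_pos: [461.0, 221.7, 78.2]
tcp_rot: [3.142, -0.0, 1.795]
contact_force: [-0.1, -0.5, -0.5]
grip_width: 16.0
```

carry_out(deltas=[[[0, 0, 0, 0], [0, 0, 0, 0], [0, 0, 0, 0], [0, 0, 0, 0], [0, 0, 0, 0]]])

```text
time: 3.75
tool_pos: [460.8, 221.7, 78.2]
tcp_rot: [-3.141, -0.0, 1.795]
contact_force: [-1.6, -1.0, 0.6]
grip_width: 7.9
```

carry_out(deltas=[[[0, 0, -3, 0], [0, 0, -8, 0], [0, 0, -15, 0], [0, 0, -25, 0], [0, 0, -38, 0], [0, 0, -54, 0], [0, 0, -72, 0], [0, 0, -92, 0], [0, 0, -112, 0], [0, 0, -130, 0], [0, 0, -142, 0], [0, 0, -148, 0], [0, 0, -150, 0], [0, 0, -150, 0]]])

```text
time: 5.15
tool_pos: [460.8, 221.7, 227.9]
tcp_rot: [-3.141, -0.0, 1.795]
contact_force: [-0.2, 0.5, -2.6]
grip_width: 7.6
```

Run:
```python
from h import *
im,d=bot.capture("scene");cv2.imwrite("pics/s2.png",im)
im,d=bot.capture("wrist");cv2.imwrite("pics/w2.png",im)
cv2.imwrite("pics/sw2.png",np.hstack([cv2.resize(cv2.imread("pics/s2.png"),(400,300)),cv2.resize(im,(400,300))]))
```

```text
(no output)
```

View pics/sw2.png

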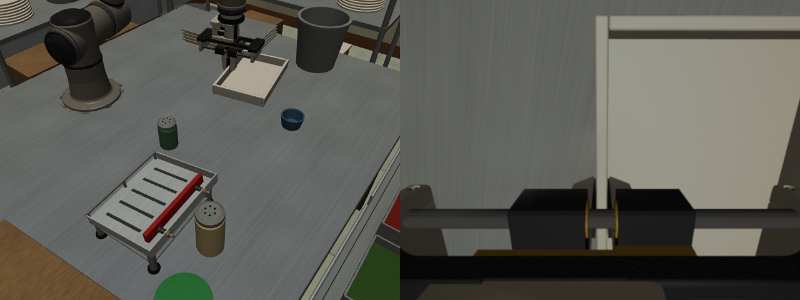

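The tray is held level by its near wall and clear of the counter. I'll measure its tilt and offset in the grip.

```bash
cat >> h.py <<'E'
def tray_in_tool(tag):
    o=bot.get_obs(); m=bot.camera_model("wrist"); im,d=bot.capture("wrist"); cv2.imwrite(f"pics/{tag}.png",im)
    W=cloud(d,m); y=o["tcp_rot"][2]
    ex=np.array([np.cos(y),np.sin(y),0]);ey=np.array([np.sin(y),-np.cos(y),0])
    D=W-o["tool_pos"]; return np.stack([D@ex,D@ey,D[...,2]],-1),im,d
E
python3 - <<'E'
from h import *
np.set_printoptions(precision=3,suppress=True)
T,im,d=tray_in_tool("w3")
for nm,s in(("floor",np.s_[80:280,500:620]),("rim",np.s_[40:270,478:484]),("farrim",np.s_[28:40,500:620])):
    A=T[s].reshape(-1,3)
    print(nm,A.mean(0),A.std(0))
    if nm!="rim" and nm!="farrim":
        c=np.linalg.lstsq(np.c_[A[:,:2],np.ones(len(A))],A[:,2],rcond=None)[0];r=A[:,2]-np.c_[A[:,:2],np.ones(len(A))]@c
        k=abs(r)<3;c=np.linalg.lstsq(np.c_[A[k,:2],np.ones(k.sum())],A[k,2],rcond=None)[0];print("slope x,y,c",c,k.mean())
a=T[300,470:500];print(np.c_[a[:, :]][::3])
a=T[20:60,550];print(a[::4])
print(bot.get_obs()["tool_pos"])
E
```

```text
floor [ 58.996 112.318 -74.113] [27.274 18.778 10.613]
slope x,y,c [ -0.004  -0.037 -70.267] 0.4690416666666667
rim [ 69.784  72.762 -72.423] [29.519  5.993  7.654]
farrim [114.961  84.315 -47.952] [ 2.452 13.523  9.144]
[[ -2.502  77.575 -74.089]
 [ -2.312  78.972 -73.71 ]
 [ -2.293  80.525 -73.671]
 [ -2.554  82.353 -74.193]
 [ -2.235  83.61  -73.556]
 [ -2.802  85.759 -74.689]
 [ -2.578  87.108 -74.243]
 [ -3.153  89.292 -75.392]
 [ -2.928  90.638 -74.942]
 [ -2.939  92.233 -74.965]]
[[ 167.496  181.46  -226.842]
 [ 165.015  182.689 -228.061]
 [ 116.876   81.004  -48.706]
 [ 115.494   80.946  -48.184]
 [ 114.639   82.171  -49.901]
 [ 112.963   81.411  -48.152]
 [ 111.867   82.127  -48.971]
 [ 110.418   81.927  -48.198]
 [ 110.188   85.267  -53.529]
 [ 110.267   89.901  -61.047]]
[460.65  221.609 227.392]
```

carry_out(deltas=[[[-6, -1, 0, 0], [-20, -4, 0, 0.06], [-42, -8, 0, 0.14], [-70, -13, 0, 0.24], [-102, -19, 0, 0.34], [-136, -25, 0, 0.46], [-170, -31, 0, 0.57], [-204, -37, 0, 0.69], [-238, -43, 0, 0.8], [-272, -50, 0, 0.92], [-306, -56, 0, 1.03], [-340, -62, 0, 1.15], [-372, -68, 0, 1.25], [-402, -73, 0, 1.35], [-428, -78, 0, 1.44], [-449, -82, 0, 1.51], [-463, -84.5, 0, 1.56], [-470, -86, 0, 1.59], [-471.8, -86.2, 0, 1.59], [-471.8, -86.2, 0, 1.59]]])

```text
time: 7.3
tool_pos: [481.5, -257.0, 228.1]
tcp_rot: [-3.141, -0.001, 1.656]
contact_force: [-0.5, -0.4, -2.9]
grip_width: 7.8
```

Run:
```python
from h import *
np.set_printoptions(precision=2,suppress=True)
o=bot.get_obs();print(o["time"],o["tool_pos"],o["tcp_rot"])
im,d=bot.capture("scene");cv2.imwrite("pics/s4.png",im)
im,d=bot.capture("top");cv2.imwrite("pics/t4.png",im)
im2,_=bot.capture("wrist");cv2.imwrite("pics/w4.png",im2)
a=cv2.resize(im[120:330,340:560],(420,400));cv2.imwrite("pics/tw4.png",np.hstack([a,cv2.resize(im2,(380,400))]))
```

```text
7.3 [ 481.47 -256.99  228.08] [-3.14 -0.    1.66]
```

View pics/w4.png

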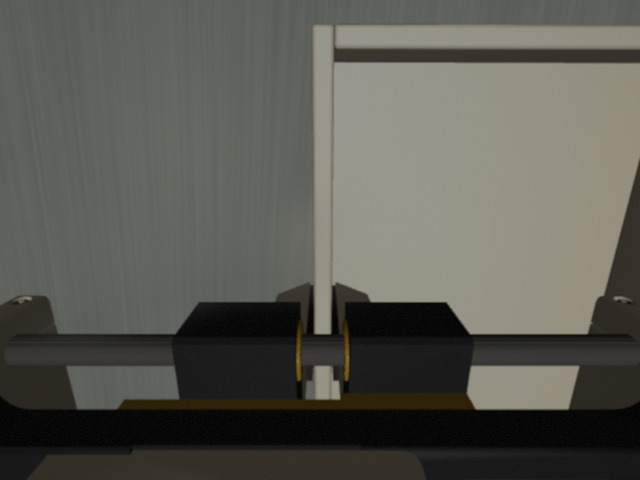

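Wrist view: the tray is gripped square, its far (+y) end rim is at v≈25, and the near wall is at u≈313–333. The stand is hidden under the tray, so I'll check alignment from the top camera.

Run:
```python
from h import *
np.set_printoptions(precision=2,suppress=True)
m=bot.camera_model("wrist");o=np.array([572.3,-249.8]);yw=.085;R=np.array([[np.cos(yw),-np.sin(yw)],[np.sin(yw),np.cos(yw)]])
print((ray([[313,25]],m,180.)[:,:2]-o)@R)
im=cv2.imread("pics/t4.png");cv2.imwrite("pics/t4c.png",cv2.resize(im[100:320,330:590],(780,600*1),interpolation=cv2.INTER_CUBIC))
```

```text
[[-94.25 118.76]]
```

View pics/t4c.png

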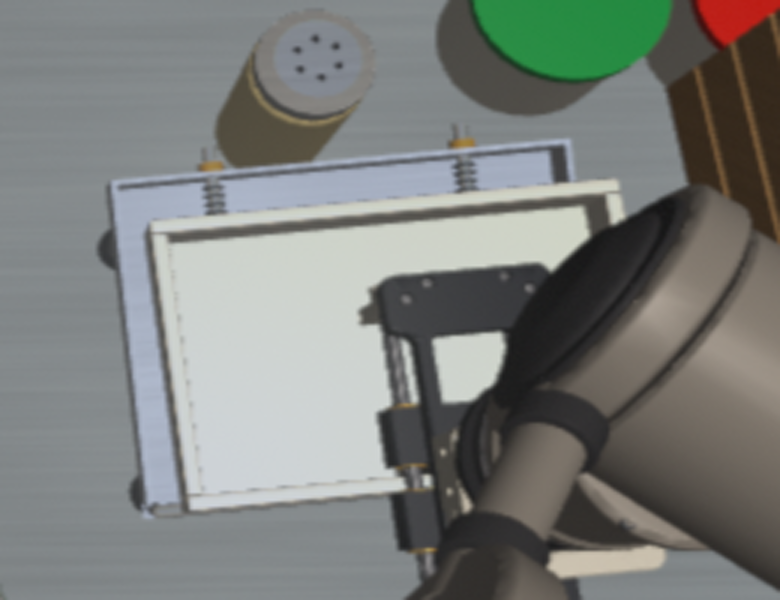

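Run:
```python
from h import *
np.set_printoptions(precision=2,suppress=True)
m=bot.camera_model("top");o=np.array([572.3,-249.8]);yw=.085;R=np.array([[np.cos(yw),-np.sin(yw)],[np.sin(yw),np.cos(yw)]])
s=lambda c:(330+(c[0]+.5)/3-.5,100+(c[1]+.5)/(600/220)-.5)
f=lambda c,z:(ray([s(c)],m,z)[0,:2]-o)@R
print("tray BL",f((149,223),178.),"BR",f((619,181),178.),"FL",f((188,511),180.))
print("stand BL",f((109,182),112.),"BR",f((571,140),112.),"FL rail end",f((147,512),88.5))
```

```text
tray BL [ 63.22 119.65] BR [  63.18 -116.82] FL [-95.04 119.58]
stand BL [107.42 128.63] BR [ 107.9  -126.79] FL rail end [-90.71 128.16]
```

Tray and stand agree within about 1 mm in y and yaw, so I'll lower to just above the rail, short of the keeper.

carry_out(deltas=[[[-0.5, 0, 6, 0], [-0.5, 0, 16, 0], [-0.5, 0, 28, 0], [-0.5, 0, 38, 0], [-0.5, 0, 45, 0], [-0.5, 0, 50, 0], [-0.5, 0, 52, 0], [-0.5, 0, 53, 0], [-0.5, 0, 53, 0]]])

```text
time: 8.35
tool_pos: [481.8, -258.0, 175.4]
tcp_rot: [3.141, 0.0, 1.656]
contact_force: [-0.9, 0.6, -2.2]
grip_width: 7.5
```

Run:
```python
from h import *
im,d=bot.capture("scene");cv2.imwrite("pics/s5.png",cv2.resize(im[180:450,90:390],(780,600),interpolation=cv2.INTER_CUBIC))
```

```text
(no output)
```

View pics/s5.png

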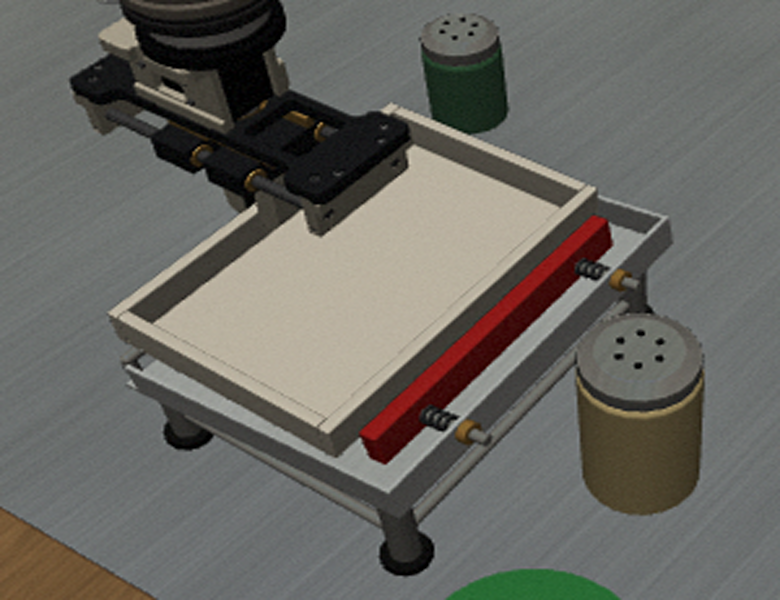

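The tray hangs between the flanges with its back wall just ahead of the red keeper and its front over the rail. Next I push the keeper back.

carry_out(deltas=[[[0, 0, 2, 0], [0, 1, 3.5, 0], [0, 3, 3.5, 0], [0, 5, 3.5, 0], [0, 7, 3.5, 0], [0, 9, 3.5, 0], [0, 11, 3.5, 0], [0, 12, 3.5, 0], [0, 12, 3.5, 0], [0, 12, 3.5, 0]]])

```text
time: 9.4
tool_pos: [493.3, -257.1, 171.7]
tcp_rot: [-3.141, -0.0, 1.656]
contact_force: [-4.3, -2.5, -2.3]
grip_width: 7.6
```

carry_out(deltas=[[[0, 1, 2, 0], [0, 1, 4, 0], [0, 1, 6, 0], [0, 1, 7, 0], [0, 1, 8, 0], [0, 1, 9, 0], [0, 1, 9, 0]]])

```text
time: 10.1
tool_pos: [494.4, -256.7, 162.8]
tcp_rot: [-3.141, -0.001, 1.656]
contact_force: [-6.8, 0.9, 0.4]
grip_width: 7.9
```

Run:
```python
from h import *
print(bot.get_obs()["contact_force"],bot.get_obs()["moment"])
im,d=bot.capture("scene");cv2.imwrite("pics/s6.png",cv2.resize(im[180:450,90:390],(780,600),interpolation=cv2.INTER_CUBIC))
```

```text
[-6.80450243  0.88780911  0.43631742] [-0.19521172  0.69279228  0.04671568]
```

View pics/s6.png

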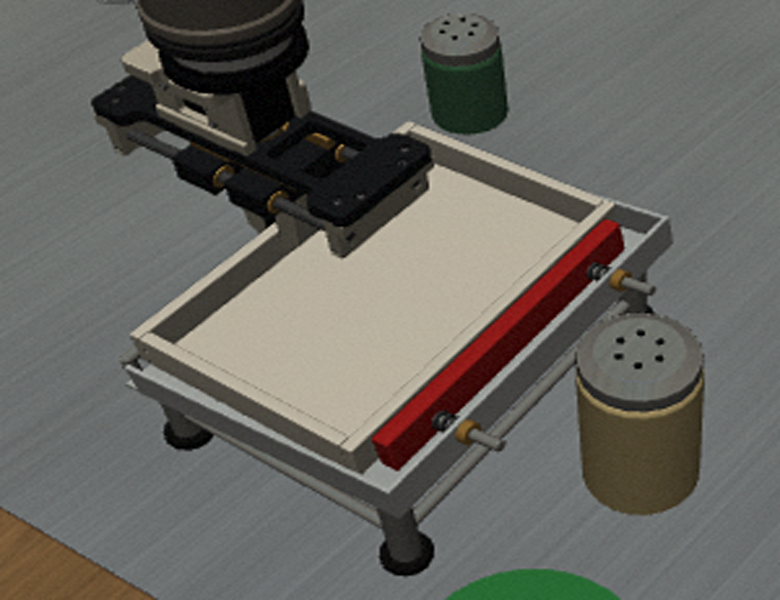

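Front edge is now below the rail top, the keeper is compressed, and the back edge is touching the deck (about 3 N taken up). I'll tip the front down in the grip to just above fingertip/rail contact.

carry_out(deltas=[[[0, 0, 1, 0], [0, 0, 2, 0], [0, 0, 3, 0], [0, 0, 4, 0], [0, 0, 5, 0], [0, 0, 5, 0]]])

```text
time: 10.75
tool_pos: [494.2, -256.7, 157.9]
tcp_rot: [-3.141, -0.001, 1.656]
contact_force: [-7.2, 0.8, 1.8]
grip_width: 8.0
```

carry_out(deltas=[[[0, -1, 0, 0], [0, -2, 0.5, 0], [0, -3, 1, 0], [0, -3.5, 1, 0], [0, -3.5, 1, 0]]])

```text
time: 11.25
tool_pos: [491.4, -257.1, 156.9]
tcp_rot: [3.141, 0.0, 1.656]
contact_force: [-1.8, 1.9, 1.6]
grip_width: 8.2
```

carry_out(deltas=[[[0, 0, 0, 0], [0, 0, 0, 0], [0, 0, 0, 0], [0, 0, 0, 0]]], fingers=16)

```text
time: 11.65
tool_pos: [491.3, -257.2, 156.7]
tcp_rot: [3.141, 0.0, 1.656]
contact_force: [-0.2, 0.1, -0.3]
grip_width: 16.1
```

Run:
```python
from h import *
im,d=bot.capture("scene");cv2.imwrite("pics/s7.png",cv2.resize(im[180:450,90:390],(780,600),interpolation=cv2.INTER_CUBIC))
```

```text
(no output)
```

View pics/s7.png

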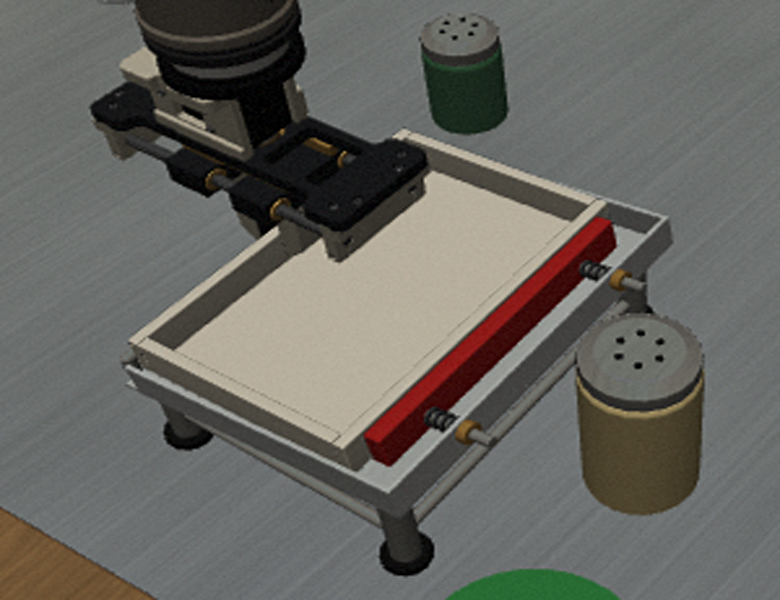

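The tray stays hung, tilted between rail and keeper, its front still about 15 mm up. It didn't drop. I'll go up, close the fingers and press the front wall down gently.

carry_out(deltas=[[[0, 0, -6, 0], [0, 0, -16, 0], [0, 0, -24, 0], [0, 0, -28, 0], [0, 0, -28, 0]]])

```text
time: 12.2
tool_pos: [491.5, -257.3, 185.8]
tcp_rot: [3.14, 0.001, 1.656]
contact_force: [0.7, 0.1, -0.2]
grip_width: 16.0
```

carry_out(deltas=[[[0, 0, 0, 0], [0, 0, 0, 0], [0, 0, 0, 0], [0, 0, 3, 0], [0, -1, 7, 0], [0, -1, 10, 0], [0, -1, 12, 0], [0, -1, 13, 0], [0, -1, 14, 0], [0, -1, 15, 0], [0, -1, 16, 0]]], fingers=0)

```text
time: 13.3
tool_pos: [490.1, -257.2, 168.9]
tcp_rot: [3.142, 0.0, 1.656]
contact_force: [-0.1, 1.5, 2.4]
grip_width: 0.3
```

carry_out(deltas=[[[0, 0, 1, 0], [0, 0, 2, 0], [0, 0, 3, 0], [0, 0, 4, 0], [0, 0, 5, 0], [0, 0, 6, 0]]])

```text
time: 13.9
tool_pos: [490.1, -257.2, 162.6]
tcp_rot: [-3.141, -0.0, 1.656]
contact_force: [-0.8, -0.6, 1.9]
grip_width: 0.4
```

carry_out(deltas=[[[0, 0, 1, 0], [0, 0, 2, 0], [0, 0, 2.5, 0], [0, 0, 3, 0], [0, 0, 3.5, 0], [0, 0, 3.5, 0]]])

```text
time: 14.5
tool_pos: [490.2, -257.2, 159.6]
tcp_rot: [3.141, 0.0, 1.656]
contact_force: [-2.2, 0.7, 5.2]
grip_width: 0.3
```

carry_out(deltas=[[[0, 0, 0.5, 0], [0, 0, 1, 0], [0, 0, 1.5, 0], [0, 0, 1.5, 0]]])

```text
time: 14.9
tool_pos: [490.2, -257.2, 159.4]
tcp_rot: [3.141, 0.001, 1.656]
contact_force: [-5.0, 1.9, 14.4]
grip_width: 0.9
```

Hard stop at the height expected for a seated tray (tips at z≈93.4). I'll lift off and back away to look.

carry_out(deltas=[[[0, 0, -3, 0], [0, 0, -15, 0], [0, 0, -40, 0], [0, 0, -70, 0], [0, -10, -100, 0], [0, -40, -125, 0], [0, -75, -140, 0], [20, -105, -150, 0], [40, -125, -150, 0], [50, -135, -150, 0], [50, -135, -150, 0]]])

```text
time: 16.0
tool_pos: [350.4, -218.0, 308.6]
tcp_rot: [3.141, 0.001, 1.656]
contact_force: [-0.6, 0.1, 0.3]
grip_width: 0.3
```

Run:
```python
from h import *
np.set_printoptions(precision=2,suppress=True)
im,d=bot.capture("scene");im2,d2=bot.capture("top");cv2.imwrite("pics/t8.png",im2);np.save("pics/t8.npy",d2)
a=cv2.resize(im[190:450,100:390],(400,400));b=cv2.resize(im2[130:310,350:550],(400,400))
cv2.imwrite("pics/f8.png",np.hstack([a,b]))
m=bot.camera_model("top");o=np.array([572.3,-249.8]);yw=.085;R=np.array([[np.cos(yw),-np.sin(yw)],[np.sin(yw),np.cos(yw)]])
W=cloud(d2,m);xs=(W[...,:2]-o)@R; z=W[...,2]
xd=xs[...,0]*np.cos(.14)+(z-75)*np.sin(.14); zd=-xs[...,0]*np.sin(.14)+(z-75)*np.cos(.14)
for q in[(-60,-90),(-60,90),(50,-90),(50,90),(-60,0),(50,0)]:
    k=(abs(xd-q[0])<10)&(abs(xs[...,1]-q[1])<12)&(d2>0);print(q,"floor height above deck (exp 4)",round(np.median(zd[k]),2),k.sum())
h=cv2.cvtColor(im2,cv2.COLOR_BGR2HSV).astype(int)
rm=((h[...,0]<10)|(h[...,0]>170))&(h[...,1]>150)&(h[...,2]>70); rm[:,:360]=0; rm[:,525:]=0; rm[:150]=0; rm[200:]=0
c=max(cv2.findContours(rm.astype(np.uint8),0,1)[0],key=cv2.contourArea)
print("keeper",cv2.minAreaRect(ray(c[:,0,:],m,113.9)[:,:2].astype(np.float32)),"before ((646.3,-241.8),(11.5,206.7),4.85)")
```

```text
(-60, -90) floor height above deck (exp 4) 4.22 167
(-60, 90) floor height above deck (exp 4) 4.54 172
(50, -90) floor height above deck (exp 4) 4.22 171
(50, 90) floor height above deck (exp 4) 4.32 171
(-60, 0) floor height above deck (exp 4) 4.48 171
(50, 0) floor height above deck (exp 4) 4.14 169
keeper ((649.1776733398438, -241.7703857421875), (10.290338516235352, 206.76678466796875), 5.154410362243652) before ((646.3,-241.8),(11.5,206.7),4.85)
```

View pics/f8.png

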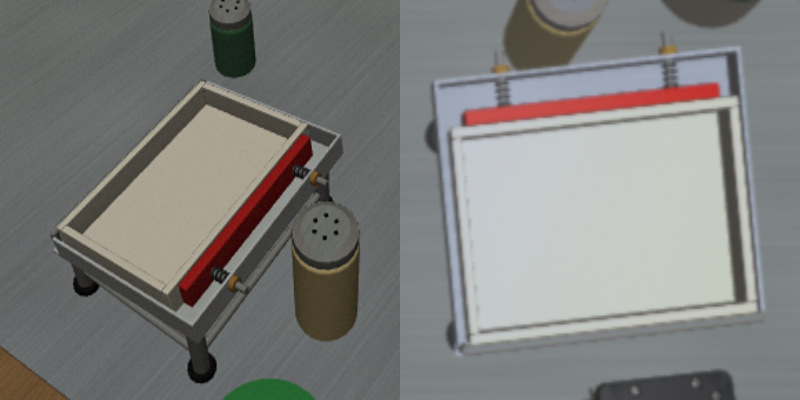

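The tray lies flat: its floor is 4.1–4.5 mm above the deck at all six points, against 4 mm expected. It sits behind the rail with the keeper about 2–3 mm back. The stand's back corners and the shakers look unchanged, and the gripper is clear.

```bash
python3 -c "
from plant import bot
print(bot.get_obs()['time']);bot.close_job()"
```

```text
16.1
the job is handed in; nothing more can be done
```

The tray is back on the stand, lying flat behind the front rail with the red keeper pressing it against the rail. I handed the job in at 16.1 s.

I gripped the tray by its near wall and carried it over the rail. I pushed the keeper back with it (about 7 N at most) and tipped the front down behind the rail. After I released it, the tray stayed wedged, tilted between rail and keeper with its front about 15 mm up. I closed the fingers and pressed the front wall down to a firm stop, about 14 N, so nothing dropped.

**Last checks:**
- **Flatness:** The tray floor measured 4.1–4.5 mm above the deck at all six points, against 4 mm expected.
- **Keeper:** It measured about 2.8 mm back from rest, against about 2 mm expected. That is within the roughly 2 mm camera calibration error.
- **Stand:** The keeper's sideways position didn't change and its angle changed by only 0.3°, so I saw no sign that the stand moved. I didn't measure the stand's corners again after placing the tray.
- **Shakers and ramekin:** Both shakers looked in place in the last pictures. The ramekin was outside those crops, so I didn't check it at the end, but the arm never went near it after lifting the tray.

No check failed.

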